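Release the eccentric cam and push the vial rack home

ROBOT

A 6-joint arm with a two-finger parallel gripper is mounted at the origin on the work surface. World frame = base frame: x ahead of the robot, y to its left, z up, the work surface at z = 0. Lengths are in mm, angles in rad, forces in N, time in s.
With the tool pointing down it reaches from about 350 to 925 mm from the base axis. Payload 6.4 kg.
Tool frame: the origin (TCP) lies on the front face of the gripper's body, between the roots of the fingers; the fingertips stand 73 mm ahead of it and the grasp point (between the pads) lies 54 mm ahead of it; z points along the fingers, y is the direction in which the jaws open and shut (so a half turn about z gives the same grasp; the last joint's range is limited). The gripper opens to 85 mm and grips with 20 to 120 N. Pads are 22 mm wide; open, the fingers measure 114 mm over their backs; the gripper's body (76 mm by 85 mm) begins 54 mm behind the grasp point. The pads swing forward as they close: fully open they stand 13 mm farther back than shut.
Start: joints at [-1.397, 0.245, 1.558, -0, 1.339, -0.174], TCP at [221.545, -611.091, 303.89] pointing down, gripper open.
Joint ranges: [-3.13, 3.13], [-1.02, 2.26], [0.13, 2.54], [-0.95, 4.09], [0.21, 2.88], [-2.74, 2.74]. Speed limits (rad/s): [2.57, 2.57, 3.14, 3.14, 3.14, 3.14].

INTERFACE

Orientations are given as a rotation vector (axis times angle).
In Python, from bench import robot gives the robot as it stands. The module is installed in compiled form; this text tells all that it offers. Calls block until the motion is done:
- robot.move_pose(position, orientation): joint-space move of the TCP to a pose.
- robot.move_l(position, orientation=None, vel=150): straight line of the TCP; orientation=None keeps the orientation; vel is the mean speed in mm/s.
- robot.movej(angles): joint-space move.
- robot.command_gripper(opening, strength=None): finger opening in mm; strength is the grip in N (None keeps the last); returns when the fingers have stopped.
- robot.sleep(seconds).
- robot.solve_ik(position, orientation): joint angles nearest the present ones, or None.
- robot.sense(): the state.
- robot.camera(name): name is "scene" or "top" or "wrist"; returns (picture, depth): 400x640x3 uint8, red, green, blue; 400x640 float32, mm along the optical axis (not along the pixel's ray), 0 where there is no reading.
- robot.get_calibration(name): a dict with "vertical_fov" (degrees; the focal length in pixels is half the picture's height over the tangent of half this angle, whatever the lens; pixels are square), "cx", "cy" (the principal point, pixels), "R" (3x3) and "t" (3): a world point X has camera coordinates R X + t; the wrist camera has in their place "tool_from_camera" (4x4, takes a point from camera to tool coordinates, whose origin is the TCP and whose axes are the flange's). Camera axes: x right, y down, z forward; pixel columns grow to the right and rows downward; lengths in mm; the calibration is good to about 2 mm. The wrist camera is an equidistant fisheye: a pixel r from the principal point sees the ray r / f radians off the axis. A picture is of the moment at which its call begins: read the wrist's pose just before it. get_calibration takes no time and is no camera call.
A pose or a line that the arm cannot do raises robot.MotionError and nothing moves.
- robot.hand_in(): hands the job in, once; it reports no verdict.
The state is a dict: "t": time; "joints": joint angles; "qd": joint speeds; "effort": joint torques, N m; "ee_pos": TCP position; "tool_rot": TCP orientation; "wrist_force": force on the tool from outside, world axes, zero at the start; "torque": the same for the moment, N m; "opening": finger opening in mm.
Only numpy, scipy, OpenCV 4.12 (cv2) and the standard library are available. Lean on these libraries where they do the work, as an engineer would, in place of code of your own. Each camera call takes 0.05 s, during which the arm holds its last target. There are 200 camera calls.

TASK

With the fingertips, push the finger post round until the eccentric cam at the far end of the loading dock has its low point facing the vial rack, and only then push the rack forward along the rails until it is fully home, its ears against the two stop posts. The rack is only pushed, never lifted, and it must not be forced against the cam; the vials, bottle and other things standing about stay where they are.

Things in the scene. Friction and masses are not known exactly. Their poses are not given: they have to be found in the camera images.
- dock: loading dock of the analyser, fixed to the counter: grey plate 280 x 190 mm, 10 mm thick, with two guide rails and, at the far end, the cam. Origin: on the counter's surface straight under the cam's pivot. x: along the rails, the way the rack is pushed (away from the robot), z up. Rails: from x = -197 to -37 mm, inner faces at y = +-37, outer at +-47 mm, tops 30 mm above the counter.
- home_stop (a point): midway between the two stop posts that end the rack's travel, on the dock's x axis, 37 mm above the counter. The posts, 8 mm square, stand on the rails' far ends (y = +-43 mm), tops 44 mm above the counter; their near faces are level with this point, x = -45 mm in the dock's frame. The rack is home when the front edges of its ears meet them.
- cam_pivot (a point): top centre of the cam at its upright pivot, 30 mm above the counter. The cam is an aluminium disc of 34 mm radius, 14 to 30 mm above the counter, its centre 14 mm off the pivot: the rim is 48 mm from the pivot at the high point (under the finger post) and 20 mm at the opposite low point.
- cam (a joint): angle of the cam, rad, counter-clockwise positive seen from above. 0: high point towards the rack (blocked); +pi or -pi: low point straight towards the rack (free), both equally good. Starts within 1.3 of 0, either side; turns as far as stops at +-3.44. Stiff, stays where it is left; about 2 N on the finger post turns it.
- cam_pin (a point): the finger post, an upright black pin fixed on the cam over its high point: 14 mm in diameter, from 30 to 74 mm above the counter, its axis 38 mm from the pivot. This point is on its axis, 52 mm up. In the dock's frame it is at (-38 cos q, -38 sin q) mm for cam angle q: with the low point facing the rack, the post is on the far side of the pivot from the rack.
- rack_back (a point): middle of the back face (towards the robot) of the white vial rack, loose between the rails, 25 mm above the counter; x forward. Face 70 mm wide, 10 to 40 mm up. Block 80 mm long; ears over the rails, 100 mm across, reach from the back face to 57 mm ahead of it; vials rise to 62 mm. 0.25 to 0.5 kg. Home: x = -102 mm in the dock's frame; starts 44 to 64 mm short of that.
- vial_a: bystander, leave alone: glass vial with cap, 20 mm across, 45 mm tall, on the dock's plate left of the cam; loose; origin at the centre of its underside
- vial_b: bystander, leave alone: glass vial with cap, 20 mm across, 45 mm tall, on the dock's plate right of the rail; loose; origin at the centre of its underside
- reagent: bystander, leave alone: amber reagent bottle, 48 mm across, 85 mm tall, on the counter to the left of the dock; loose; origin at the centre of its underside
- beaker: bystander, leave alone: clear beaker, 56 mm across, 70 mm tall, on the counter to the right of the dock; loose; origin at the centre of its underside
- tip_box: bystander, leave alone: closed pipette tip box, 117 x 82 x 63 mm; loose; origin at the centre of its underside
- tube_rack: bystander, leave alone: black rack with capped tubes, 200 x 60 mm, 99 mm tall; loose; origin at the centre of its underside
- tray: bystander, leave alone: white tray, 180 x 130 x 35 mm, with a marker pen in it; loose; origin at the centre of its underside
Mind the look-alikes: they are no part of the job. Leave any black or yellow look-alike of the part that bears rack_back alone.

How it is judged:
By the outcome, as a careful person would: the job done as asked, in the order asked, and still so for the second after the job is handed in, with the robot touching nothing.
It also fails if it takes over 51 s, if anything falls off the work surface, if the arm or the gripper's body presses on something with over 40 N, if the wrist force passes 120 N, or if a joint passes its speed limit or range.

## Working session

There is one attempt and no reset: what is moved stays moved. The work goes in short steps, each a Python script; the robot and the scene stay as the last script left them, time stands still between calls to the robot, and variables do not carry over. Pictures are saved under pics/ and viewed, about 8 in all and at most 12, crops included, and the job is handed in when it is done.

```bash
mkdir -p pics; cat > h.py <<'E'
from bench import robot
import numpy as np, cv2
def snap(n,f):
    p,d=robot.camera(n); cv2.imwrite(f'pics/{f}.png',p[:,:,::-1]); np.save(f'pics/{f}.npy',d); return p,d
def cal(n):
    c=robot.get_calibration(n); return c,200/np.tan(np.radians(c['vertical_fov'])/2)
def ray(n,u,v,z):
    c,f=cal(n); R=np.array(c['R']);t=np.array(c['t'])
    o=-R.T@t; d=R.T@np.array([(u-c['cx'])/f,(v-c['cy'])/f,1]); return o+d*(z-o[2])/d[2]
def proj(n,X):
    c,f=cal(n); x=np.array(c['R'])@np.array(X)+np.array(c['t']); return f*x[:2]/x[2]+[c['cx'],c['cy']]
E
python3 - <<'E'
from h import *
a,_=snap('top','top1'); b,_=snap('scene','scene1')
for n in('top','scene'):
    c,f=cal(n); print(n,f,c['cx'],c['cy'],-np.array(c['R']).T@c['t'])
s=robot.sense();print(s['t'],s['tool_rot'],s['wrist_force'])
E
```

```text
top 474.4632887577066 311.9285302229946 201.5186809872468 [ 364.47544975   55.66851479 1560.5870274 ]
scene 418.6771664899751 312.16190562538014 200.61408860320503 [1082.83864376 -467.8158803  1021.4147877 ]
0.1 [-3.09243334e+00 -5.43298754e-01  1.85376767e-05] [-0.28492247 -0.81464335 -0.14117037]
```

View pics/top1.png

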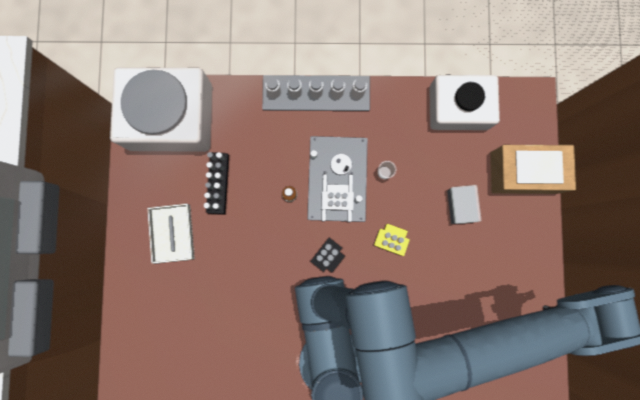

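View pics/scene1.png

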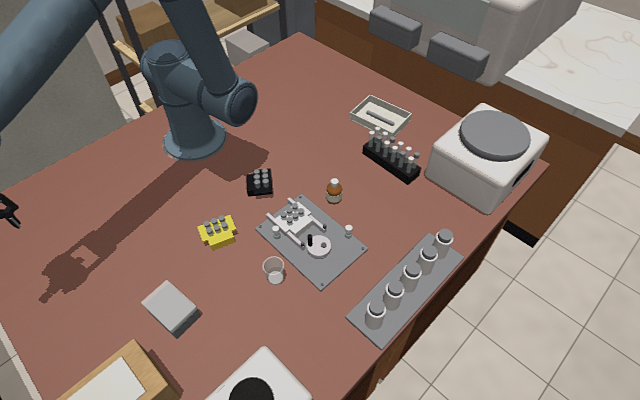

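Top view: the rack candidates are the white one between the rails (338,197), the black look-alike (327,255) and the yellow one (393,240). I choose the white one. The cam disc is at about (341,163), and the black pin shows just to its lower right. Next is a close look with the wrist camera.

```bash
python3 - <<'E'
from h import *
for p in [(310,137),(367,137),(365,221),(308,221)]: print(ray('top',*p,10).round())
print('cam',ray('top',341,163,30).round(),'rack',ray('top',338,197,40).round())
c,f=cal('wrist'); print(c['tool_from_camera'],f,c['cx'],c['cy'])
for n,k in (('top',(290,120,100,120)),):
    p=cv2.imread('pics/top1.png')[120:270,290:420]; cv2.imwrite('pics/topc.png',cv2.resize(p,None,fx=4,fy=4,interpolation=cv2.INTER_CUBIC))
# go above the dock, gripper shut
C=ray('top',338,185,30)
from scipy.spatial.transform import Rotation as Ro
print(Ro.from_rotvec(robot.sense()['tool_rot']).as_matrix().round(2))
E
```

```text
[729.  78.  10.]
[ 730. -111.   10.]
[ 451. -104.   10.]
[449.  82.  10.]
cam [638. -24.  30.] rack [526. -14.  40.]
[[ 1.41583220e-03 -9.54911395e-01 -2.96887558e-01  7.58160593e+01]
 [ 9.99998976e-01  1.28986581e-03  6.20178214e-04  8.75349066e-01]
 [-2.09270134e-04 -2.96888132e-01  9.54912244e-01 -7.01368384e+01]
 [ 0.00000000e+00  0.00000000e+00  0.00000000e+00  1.00000000e+00]] 309.70691628693146 315.7582659228215 196.68555531026328
[[ 0.94  0.34 -0.  ]
 [ 0.34 -0.94  0.  ]
 [ 0.   -0.   -1.  ]]
```

View pics/topc.png

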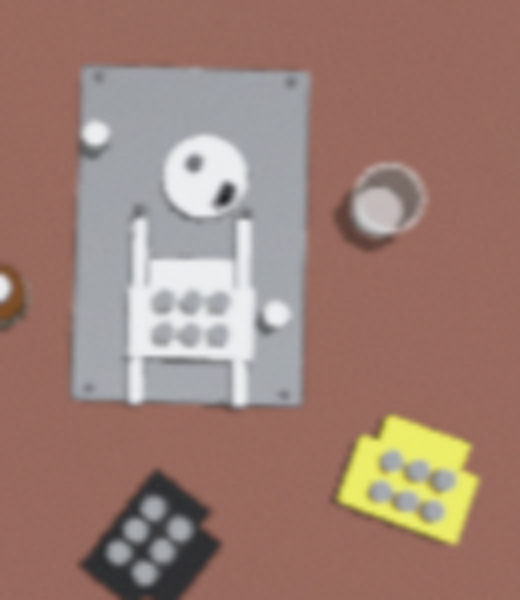

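The close crop shows the white rack on the rails. The cam's pivot is at crop (194,163), and the pin is right of it and towards the rack at (225,195). That puts q at about +0.7, so I'll turn the cam on to +π: round the right side to the far side.

```bash
cat >> h.py <<'E'
from scipy.spatial.transform import Rotation as Ro
def wray(s,u,v,z):
    c,f=cal('wrist'); T=np.array(c['tool_from_camera']); R=Ro.from_rotvec(s['tool_rot']).as_matrix(); p=np.array(s['ee_pos'])
    a=np.array([u-c['cx'],v-c['cy']]); r=np.linalg.norm(a)+1e-9; th=r/f
    d=R@T[:3,:3]@np.array([*(np.sin(th)*a/r),np.cos(th)]); o=p+R@T[:3,3]; return o+d*(z-o[2])/d[2]
D=np.array([np.pi,0,0])
E
python3 - <<'E'
from h import *
robot.command_gripper(0)
robot.move_pose([600,-14,310],D)
s=robot.sense(); print(s['t'],s['ee_pos'],s['wrist_force'],s['opening'])
import pickle; pickle.dump(s,open('w1.pkl','wb'))
p,d=snap('wrist','w1')
E
```

```text
3.375 [600.03581926 -14.71008476 309.97638644] [-1.28925329 -0.27184312 -0.42234578] 0.28499151296149045
```

View pics/w1.png

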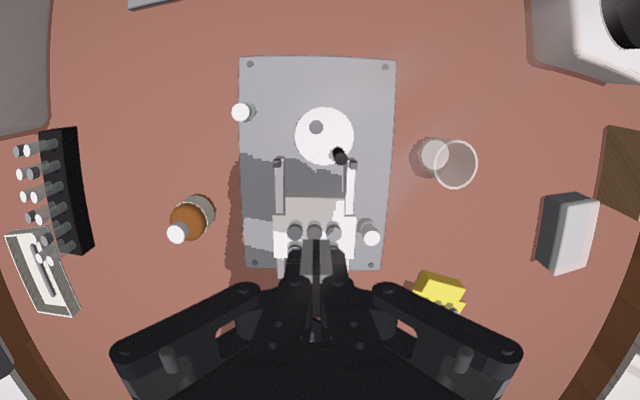

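The wrist view shows the pivot boss at (316,127), the disc centre at (324,136), the pin top at about (339,153), the stop posts at (279,160) and (351,160), and the plate corners.

```bash
python3 - <<'E'
from h import *
import pickle; s=pickle.load(open('w1.pkl','rb'))
im=cv2.imread('pics/w1.png'); g=im.min(2)
m=np.zeros_like(g);m[100:172,288:360]=(g[100:172,288:360]>205)*255
cs=cv2.findContours(m,cv2.RETR_EXTERNAL,cv2.CHAIN_APPROX_NONE)[0]
c=max(cs,key=cv2.contourArea); P=np.array([wray(s,u,v,30)[:2] for u,v in cv2.convexHull(c)[:,0]]).astype(np.float32)
print('disc',cv2.minEnclosingCircle(P),cv2.boundingRect(c))
P={'pivot':(316,127,30),'pintop':(339,153,74),'pinbase':(344,162,30),'postL':(279,160,44),'postR':(351,160,44),'h1':(250,64,10),'h2':(385,67,10),'h3':(255,262,10),'h4':(374,265,10),'va':(241,112,45),'vb':(371,237,45)}
for k,(u,v,z) in P.items(): print(k,wray(s,u,v,z).round(1))
for k,(u,v,z) in {'pivot':(194,163,30),'pin':(225,195,52),'rackbackL':(127,356,40),'rackbackR':(252,360,40),'vb':(276,315,45),'va':(95,134,45),'bk':(378,207,0)}.items(): print('top',k,ray('top',290+u/4,120+v/4,z).round(1))
p=im[40:280,220:420]; cv2.imwrite('pics/w1c.png',cv2.resize(p,None,fx=3,fy=3,interpolation=cv2.INTER_CUBIC)[:,:600][:720][0:600])
E
```

```text
disc ((639.0098876953125, -24.898788452148438), 33.87586212158203) (294, 107, 60, 59)
pivot [649.4 -16.   30. ]
pintop [626.7 -39.   74. ]
pinbase [609.2 -48.3  30. ]
postL [614.1  24.9  44. ]
postR [614.2 -54.7  44. ]
h1 [725.8  62.2  10. ]
h2 [722.4 -97.9  10. ]
h3 [466.7  68.1  10. ]
h4 [462.  -96.5  10. ]
va [668.5  65.7  45. ]
vb [521.3 -82.1  45. ]
top pivot [645.7 -15.8  30. ]
top pin [615.8 -39.7  52. ]
top rackbackL [486.4  38.   40. ]
top rackbackR [483.9 -62.4  40. ]
top vb [519.9 -81.2  45. ]
top va [666.2  65.2  45. ]
top bk [ 615.3 -170.     0. ]
```

View pics/w1c.png

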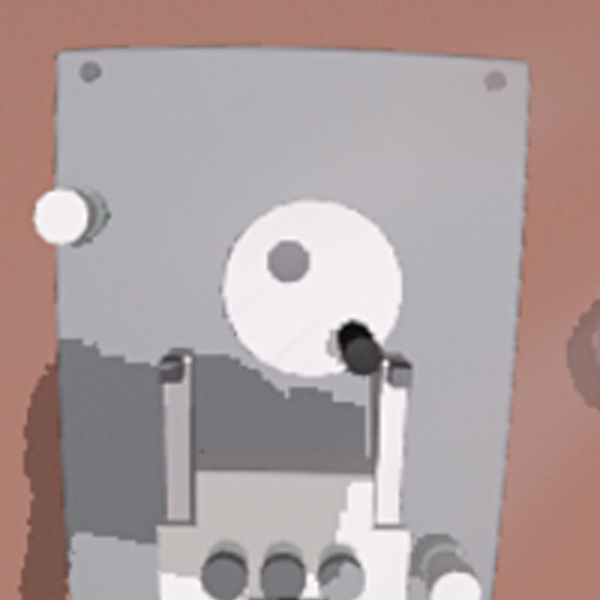

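Fit: pivot at about (648,-16), dock yaw about -0.02, q about +0.72 (the disc-centre and pin estimates agree), rack back at x of about 485. Next I sweep the pin round to q=π with closed fingertips, pushing tangentially with the tips at z=50 so they clear the 44 mm posts.

```bash
cat > sweep.py <<'E'
from h import *
PV=np.array([648,-16]); YAW=-0.02
def pose(q,gap,z=123):
    a=q+YAW; pin=PV-38*np.array([np.cos(a),np.sin(a)]); t=np.array([np.sin(a),-np.cos(a)])
    R=Ro.from_euler('z',np.arctan2(t[1],t[0]))*Ro.from_rotvec(D)
    return [*(pin-t*(18+gap)),z],R.as_rotvec()
E
python3 - <<'E'
from sweep import *
for q in np.linspace(.7,np.pi,8):
    j=robot.solve_ik(*pose(q,0)); print(q.round(2),None if j is None else np.round(j,2))
for q,g in((.7,10),):
    print(pose(q,g)[0])
    robot.move_pose(*pose(q,g,180))
    robot.move_l(*pose(q,g),vel=100)
f0=robot.sense()['wrist_force']
for q in np.linspace(.8,np.pi+.02,13):
    robot.move_l(*pose(q,0),vel=60); s=robot.sense(); F=s['wrist_force']-f0; print(round(q,2),round(s['t'],1),F.round(1))
    if np.linalg.norm(F)>20: print('STOP');break
E
```

```text
0.7 [-0.23  0.37  1.76 -0.    1.01  2.23]
1.05 [-0.25  0.38  1.75 -0.    1.01  1.86]
1.4 [-0.26  0.4   1.72 -0.    1.02  1.5 ]
1.75 [-0.27  0.43  1.68 -0.    1.03  1.15]
2.1 [-0.26  0.46  1.64 -0.    1.04  0.8 ]
2.44 [-0.25  0.49  1.6   0.    1.05  0.47]
2.79 [-0.24  0.51  1.57 -0.    1.06  0.13]
3.14 [-0.22  0.53  1.55 -0.    1.07 -0.2 ]
[np.float64(600.8460320149476), np.float64(-18.12209878767582), 123]
0.8 5.4 [-0.6  1.9  1.1]
1.0 5.7 [-0.3  0.7  0.3]
1.19 6.1 [0.6 1.1 0.9]
1.39 6.4 [-0.1  1.   0.7]
1.59 6.8 [-0.4  1.3  1.2]
1.78 7.1 [0.3 1.1 0.7]
1.98 7.5 [0.3 1.4 0.1]
2.18 7.8 [0.2 0.7 0.7]
2.37 8.2 [-0.6  1.5  1.1]
2.57 8.5 [-0.4  1.1  0.8]
2.77 8.9 [-0.3  1.2  0.8]
2.96 9.2 [-0.2  0.9 -0. ]
3.16 9.6 [0.5 1.6 0.6]
```

The forces are ambiguous, so I back off and look.

```bash
python3 - <<'E'
from sweep import *
import pickle
robot.move_l(*pose(np.pi,12),vel=100); robot.move_l(*pose(np.pi,12,200),vel=150)
robot.move_pose([570,-14,310],D)
s=robot.sense(); pickle.dump(s,open('w2.pkl','wb')); snap('wrist','w2'); snap('top','top2')
a=cv2.imread('pics/w2.png')[30:300,210:430]; b=cv2.imread('pics/top2.png')[120:230,290:380]
a=cv2.resize(a,None,fx=2,fy=2,interpolation=cv2.INTER_CUBIC); b=cv2.resize(b,(360,440),interpolation=cv2.INTER_CUBIC)
o=np.zeros((540,800,3),np.uint8); o[:,:440]=a; o[:440,440:]=b; cv2.imwrite('pics/c2.png',o)
E
```

```text
(no output)
```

View pics/c2.png

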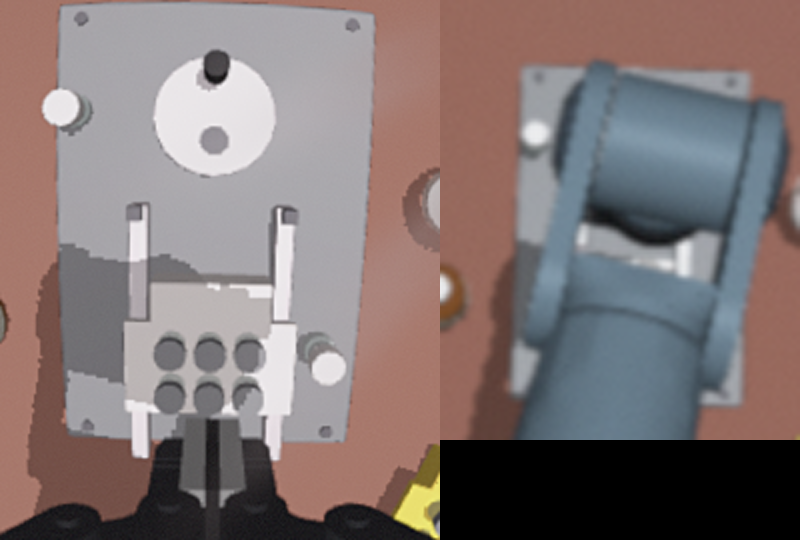

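The cam is now free: the pin is on the far side at (216,67), the pivot at (214,140), and vial a and vial b are still in place. The rack's back edge runs from (127,414) to (293,414). Next I push the rack, watching the force.

```bash
python3 - <<'E'
from sweep import *
import pickle; s=pickle.load(open('w2.pkl','rb'))
W=lambda u,v,z:wray(s,210+u/2,30+v/2,z)
pv,pin,bl,br,pl,pr=W(214,140,30),W(216,67,74),W(127,414,40),W(293,414,40),W(133,212,44),W(290,216,44)
for x in(pv,pin,bl,br,pl,pr): print(x.round(1))
mid=(bl+br)/2; print('mid',mid)
R=(Ro.from_euler('z',YAW)*Ro.from_rotvec(D)).as_rotvec()
e=np.array([np.cos(YAW),np.sin(YAW)]); n=np.array([-e[1],e[0]])
P=lambda xd,z=90:[*(PV+e*xd),z]       # finger centre at dock x
x0=-163-11-14
robot.move_pose(P(x0-6,200),R); robot.move_l(P(x0-6),vel=120)
s=robot.sense(); f0=s['wrist_force']; print(s['t'],s['ee_pos'])
x=x0
robot.move_l(P(-102-11-12),vel=50); s=robot.sense(); print(s['t'],s['ee_pos'],(s['wrist_force']-f0).round(1))
for x in np.arange(-124,-106,1.):
    robot.move_l(P(x),vel=20); s=robot.sense(); F=s['wrist_force']-f0
    print(x,round(s['t'],1),F.round(1), s['ee_pos'][:1].round(1))
    if F@[*e,0]<-8: print('contact');break
E
```

```text
[649.4 -16.1  30. ]
[685.2 -16.9  74. ]
[488.9  36.1  40. ]
[489.2 -64.4  40. ]
[610.5  27.8  44. ]
[608.4 -57.5  44. ]
mid [489.0589042  -14.14382339  40.        ]
13.7583 [454.75505766 -12.29828095  90.72179519]
15.2917 [523.05425973 -13.52154846  90.11855686] [-1.9 -0.4 -1.3]
-124.0 15.5 [-3.9 -0.3  1. ] [523.9]
-123.0 15.8 [-4.1 -1.3  0.3] [525.1]
-122.0 16.0 [-4.1 -1.5 -0.3] [526.2]
-121.0 16.3 [-4.1 -0.5 -0.4] [527.2]
-120.0 16.5 [-3.3 -0.2 -0.4] [528.2]
-119.0 16.8 [-3.2  0.  -0.4] [529.2]
-118.0 17.0 [-2.6 -1.8 -0.8] [530.2]
-117.0 17.3 [-3.  -0.8 -0.4] [531.2]
-116.0 17.5 [-3.2 -1.2 -1.2] [532.2]
-115.0 17.8 [-2.6 -1.1  0. ] [533.2]
-114.0 18.0 [-3.3 -0.5 -0.7] [534.2]
-113.0 18.3 [-2.9 -0.7 -0.8] [535.2]
-112.0 18.5 [-3.5 -0.8 -0.4] [536.2]
-111.0 18.8 [-6.  -1.1  4.4] [536.5]
-110.0 19.0 [-10.5  -0.6   7.1] [536.7]
contact
```

The push met a firm stop right where home was expected. I back off and check.

```bash
python3 - <<'E'
from sweep import *
s=robot.sense(); p=s['ee_pos']; 
robot.move_l([p[0]-25,p[1],p[2]],vel=60); robot.move_l([p[0]-25,p[1],240],vel=150)
robot.move_pose([550,-14,310],D)
s=robot.sense(); import pickle; pickle.dump(s,open('w3.pkl','wb')); print(s['t']); snap('wrist','w3'); snap('scene','scene3')
a=cv2.imread('pics/w3.png')[20:290,210:430]; b=cv2.imread('pics/scene3.png')[180:300,180:370]
a=cv2.resize(a,None,fx=2,fy=2,interpolation=cv2.INTER_CUBIC); b=cv2.resize(b,(360,228),interpolation=cv2.INTER_CUBIC)
o=np.zeros((540,800,3),np.uint8); o[:,:440]=a; o[:228,440:]=b; cv2.imwrite('pics/c3.png',o)
E
```

```text
21.2
```

View pics/c3.png

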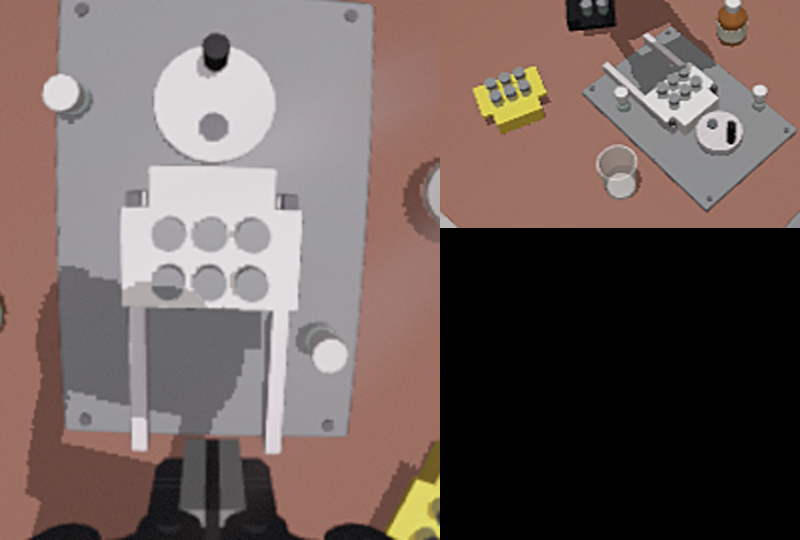

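The rack's ears meet both stop posts, at (135,205) and (288,207). The cam's low point faces the rack with a small gap, the pin is on the far side at (216,50), and the bystanders are in place.

```bash
python3 -c "
from h import *
print(robot.hand_in(), robot.sense()['t'])"
```

```text
the job is handed in; nothing more can be done
the job is handed in; nothing more can be done
```

The job is done and handed in: the cam was turned free first, and then the white rack was pushed home. The arm was clear of everything at hand-in, about 21 s into the 51 s limit.

- **Cam:** it started at about q = +0.72. I swept the finger post round the right side to about +π with closed fingertips. The force readings during the sweep were too small (2 N or less) to confirm contact. The picture afterwards showed the post on the far side and the low point facing the rack.
- **Rack:** I pushed it about 60 mm along the rails at roughly 3 N, well short of forcing it. The force then rose to about 10 N within 2 mm of the predicted home position, and I stopped there.
- **Last checks:** the final picture shows both ears against the stop posts, a small gap to the cam, and the two small vials, beaker and reagent bottle where they were. The tip box, tube rack and tray were out of the checked crops and nowhere near the arm's working path. No check failed. Independent position estimates disagreed by about 4 mm at most.

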